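# Slide the flask carrier onto the microscope stage up to its spring stop

### The arm

A 6-joint arm with a two-finger parallel gripper is mounted at the origin on the work surface. World frame = base frame: x ahead of the robot, y to its left, z up, the work surface at z = 0. Lengths are in m, angles in rad, forces in N, time in s.
With the tool pointing down it reaches from about 0.25 to 0.8 m from the base axis. Payload 8.5 kg.
Tool frame: the origin (TCP) lies at the very end of the fingers, on their centre line; the grasp point (between the pads) lies 19 mm behind it; z points along the fingers, y is the line along which they close (so a half turn about z gives the same grasp; the last joint's range is limited). The gripper opens to 85 mm and grips with 20 to 120 N. Pads are 22 mm wide; open, the fingers measure 114 mm over their backs; the gripper's body (76 mm by 85 mm) begins 54 mm behind the grasp point. The pads swing forward as they close: fully open they stand 13 mm farther back than shut.
Start: joints at [-1.255, 0.238, -0.013, 1.319, 0, 1.571], TCP at [0.163, -0.499, 0.231] pointing down, gripper open.
Joint ranges: [-2.66, 2.66], [-1.03, 1.9], [-1.14, 1.46], [-1.82, 2.27], [-1.45, 1.34], [-3.14, 3.14]. Speed limits (rad/s): [2.22, 2.22, 2.79, 3.14, 3.14, 3.14].

### API

Orientations are given as [roll, pitch, yaw] about the fixed x, y, z axes, in that order (R = Rz(yaw) Ry(pitch) Rx(roll)).
In Python, from station import manip gives the robot as it stands.
- The arm moves only by the tool move_arm, never from a script. Its argument "increments" is a list that holds one entry, the list of rows, each a list of 7 numbers: the closure, from 0 (fully open) to 1 (shut), then the shift along the tool's x, y, z in m, then the turn, a rotation vector about the tool's x, y, z in degrees. In form: [[[fingers, dx, dy, dz, wx, wy, wz], ...]]. A call has 1 to 5 rows; each row is the pose to reach, as a shift and turn from the pose commanded when the call began, along the tool's axes at that moment; what a row does not reach only later rows make up. A row lasts 1/10 s, in which the tool goes at most 50 mm and 8.59 degrees, less where a joint would pass 70% of its speed; a pose out of reach is approached as far as the arm can. A call with a gripper value outside its range is refused whole. The fingers move at their own pace and stop on an object; the grip force is fixed at half the most. Time passes only in rows, so rows that repeat a pose let the fingers close. It gives the time, the measured TCP pose, the force, the opening and the grip force at its end, in the units of the state.
- manip.get_obs(): the state, without advancing time (a new reading comes with each control period).
- manip.grab_frame(name): name is "side" or "top" or "wrist"; returns a dict with "color" (480x640x3 uint8, blue, green, red), "z_map" (480x640 float32, m along the optical axis (not along the pixel's ray), 0 where there is no reading), "fovy" (degrees; the focal length in pixels is half the picture's height over the tangent of half this angle, whatever the lens; pixels are square), "cx", "cy" (the principal point, pixels), "position" and "orientation" of the camera in the world. Camera axes: x right, y down, z forward; pixel columns grow to the right and rows downward; lengths in m; the calibration is good to about 2 mm. A picture is of the moment at which its call begins.
- manip.finish_job(): hands the job in; it is judged then, once.
Trained networks look in a picture, given as the dict that the camera call returned (one of the last four; its "shot" number tells which), for a name from the list of things; names that differ only in an ending like _2 or _b are one class to them, and where a whole thing is asked for, a point or a joint stands for the part that bears it (a point fixed in the world has none). Each returns a list of dicts, best first, with "confidence" (0 to 1); they miss things now and then, are a little off and sometimes report something else, mostly with a low value. They report only what shows in the picture. A call takes as long as a camera call. They do not tell look-alikes from the thing itself.
- manip.boxes_of(picture, target): "position" ([x, y, z] in m, in the coordinates of the camera as it stood for that picture, good to about 4 mm: the middle of the surface that is visible of it).
- manip.mark_of(picture, target): "position" ([x, y, z] in m, in the coordinates of the camera as it stood for that picture, good to about 4 mm: a listed point, or the origin of a listed thing).
The state is a dict: "time": time; "joint_positions": joint angles; "qvel": joint speeds; "joint_efforts": joint torques, N m; "tool_pos": TCP position; "eef_rot": TCP orientation; "wrist_force": force on the tool from outside, world axes, zero at the start; "wrist_torque": the same for the moment, N m; "finger_gap": finger opening in m; "grip_force": force on a finger pad.
Only numpy, scipy, OpenCV 4.12 (cv2) and the standard library are available. Lean on these libraries where they do the work, as an engineer would, in place of code of your own. Each camera call takes 0.05 s, during which the arm holds its last target. There are 200 camera calls.

### The job

Take the aluminium flask carrier off the warming plate and lay it flat on the microscope stage between the two guide rails, upright end plate first. Then slide it in under the head until it has pressed the spring plunger of the end stop fully home, and leave it there. You must feel for the stop: its block is held only by friction, so push gently, ease off as soon as it goes solid, and do not shove the block back; leave the other things where they are.

Things in the scene. Friction and masses are not known exactly. Their poses are not given: they have to be found in the camera images.
- scope: White and black microscope, fixed. Origin on the table, below the middle of the head's front edge; x axis level along the stage channel, inwards to the column; z up. Stage flat, its top 50 mm above the table, 230 wide, from x=-190 (open end) to the column at x=240. Open sky above the stage at x<0, roofed by the head at x>0. Nothing of it moves but the end stop.
- channel (a point): Point on the stage's top, mid-channel, at x=-90 in the scope's frame: middle of the unroofed part. Two straight guide rails, 6 mm high, 8 wide, run from x=-170 to 220 with inner faces 35 either side of the centre line: a channel 70 wide, 8 more than the carrier.
- head_edge (a point): Middle of the lower front edge of the white head, at x=0, 210 mm above the table (160 above the stage). Head 240 wide, 130 tall, reaching inwards to x=360. A round condenser (radius 45) hangs below it at x=110, down to 95 above the stage. To work below the head, lean the tool: its body out towards the open end, its tip inwards, about 40 degrees.
- carrier_nose (a point): Middle of the outer face of the carrier's upright end plate, 14 above the carrier's underside (x=50 in the carrier's frame). This face meets the plunger.
- carrier: Aluminium plate 100 x 62 x 6 mm with an upright end plate (24 high) at its nose and a clear flask fixed on it; 0.24 to 0.39 kg, slides with 1 to 5 N. Origin: centre of the underside; x to the nose, z up. Flask body 46 wide, x=-28 to 40, z=6 to 34: grasp across its width near x=5 (centre of mass), tips 10 above the underside. Then neck and white screw cap. Keep it upright.
- carrier_cap (a point): Centre of the flat outer end of the screw cap (diameter 25, axis along the carrier's x), at x=-70, z=20 in the carrier's frame: the place to push.
- plunger (a joint): End stop under the head: a steel block 50 wide, 27 high in mid-channel, with a brass spring plunger plate (30 wide, 8 to 20 above the stage) facing out. Set anew each time: the unpressed plunger face lies anywhere from x=125 to 165 in the scope's frame. Joint: m pressed, 0 out, 0.006 home (then solid); takes 0.3 to 0.8 N, springs back if left; counts as home from 0.004.
- stop_block (a joint): How far the stop block has been shoved in from where it was set, m; 0 at the start. It gives way only above about 14 N and does not come back; more than 0.005 spoils its setting.
- warmer: Dark steel flat warming plate 160 x 120 x 20 high, fixed, on which the carrier lies at the start. Origin at the centre of its underside.
- spare_flask: Bystander: a loose flask like the carrier's, but with no plate, lying on the table; 110 x 46 x 28 high. Origin at the underside.
- dishes: Bystander: stack of round culture dishes, 88 diameter, 45 high. Origin under its centre.
- bottle: Bystander: amber bottle, 60 diameter, 120 high. Origin under its centre.
- pen: Bystander: black marker pen, 110 long, 12 thick, lying on the table along its x axis.
Not all that is in view belongs to the job. Leave any orange or red look-alike of the carrier alone.

How it is judged:
On the way, in this order (a step that is already met when the one before it is completed fails the run):
1. the carrier lies flat on the stage between the rails, the plunger still out (y of carrier in the frame of scope between -0.007 and 0.007 m and z of carrier in the frame of scope between 0.047 and 0.054 m and angle between carrier's own z axis and vertical below 0.08 rad and angle between the x axis of carrier and the x axis of scope, either way round below 0.17 rad and x of carrier_nose in the frame of scope above -0.11 m and value of joint plunger below 0.002 m), for 0.2 s.
2. the carrier, slid in, has pressed the plunger home (y of carrier in the frame of scope between -0.007 and 0.007 m and z of carrier in the frame of scope between 0.047 and 0.054 m and angle between carrier's own z axis and vertical below 0.08 rad and angle between the x axis of carrier and the x axis of scope, either way round below 0.17 rad and x of carrier_nose in the frame of scope above -0.11 m and x of carrier_nose in the frame of scope above 0.12 m and value of joint plunger above 0.004 m), for 0.2 s.
At the end, for the whole second after the job is handed in: The carrier rests still and flat on the stage between the rails (7 mm off centre, 0.08 rad off level, 0.17 rad off the channel at most), nose inwards under the head, holding the plunger pressed over 4 of its 6 mm; the stop block was shoved back less than 5 mm (all of step 2 and value of joint stop_block below 0.005 m and linear speed of carrier below 0.01 m/s); the robot touches nothing.
It fails at once if the stop block is shoved back more than 5 mm (value of joint stop_block above 0.005 m).
It fails at once if the carrier is tipped by more than 0.7 rad (angle between carrier's own z axis and vertical above 0.7 rad).
It fails at once if a bystander (spare flask, dishes, bottle, pen) is moved more than 30 mm (distance of any of spare_flask, dishes, bottle, pen from where it was at the start of the episode above 0.03 m).
It also fails if it takes over 61 s, if anything falls off the work surface, if the arm or the gripper's body presses on something with over 40 N, if the wrist force passes 120 N, or if a joint passes its speed limit or range.

## Working session

There is one attempt and no reset: what is moved stays moved. The work goes in short steps, Python scripts to look and compute and a tool call to move; the robot and the scene stay as the last step left them, time stands still between calls to the robot, and variables do not carry over. Pictures are saved under pics/ and viewed, at most 10 in all, crops included, and the job is handed in when it is done.

Besides the shell and the picture viewer there is one more tool, called after "Call:" as name([rows], argument=value, ...), one row to a line, values as JSON. move_arm: Moves the arm, as the interface text tells. Its arguments: {"type":"object","properties":{"increments":{"type":"array","items":{"type":"array","items":{"type":"array","items":{"type":"number"}}}}},"required":["increments"]}

```bash
mkdir -p pics; cat > h.py <<'E'
import numpy as np, cv2
from scipy.spatial.transform import Rotation as R
from station import manip
np.set_printoptions(precision=4,suppress=True)
def Rm(o):
    o=np.array(o,float)
    if o.shape==(3,3): return o
    return R.from_euler('xyz',o).as_matrix() if o.size==3 else R.from_quat(o).as_matrix()
def w(f,p): return Rm(f['orientation'])@np.array(p)+np.array(f['position'])
def cloud(f):
    z=f['z_map']; fl=z.shape[0]/2/np.tan(np.radians(f['fovy'])/2)
    v,u=np.mgrid[:z.shape[0],:z.shape[1]]
    P=np.stack([(u-f['cx'])/fl*z,(v-f['cy'])/fl*z,z],-1)
    return P@Rm(f['orientation']).T+np.array(f['position'])
def rel(pos,rot):
    s=manip.get_obs(); A=Rm(s['eef_rot'])
    return A.T@(np.array(pos)-s['tool_pos']), np.degrees(R.from_matrix(A.T@Rm(rot)).as_rotvec())
E
python3 - <<'E'
from h import *
print(manip.get_obs())
for n in ['top','side']:
    f=manip.grab_frame(n); cv2.imwrite(f'pics/{n}0.png',f['color']); np.save(n+'_c.npy',cloud(f))
    print(n,f['position'],f['orientation'],f['fovy'])
    for t in ['scope','channel','head_edge','carrier','carrier_nose','carrier_cap','plunger','warmer','spare_flask','dishes','bottle','pen']:
        for d in manip.mark_of(f,t)[:3]: print(t,round(d['confidence'],2),w(f,d['position']))
E
```

```text
{'time': 0.0, 'joint_positions': array([-1.255 ,  0.2388, -0.0143,  1.3192, -0.    ,  1.5708]), 'qvel': array([-0.0016, -0.    , -0.0005,  0.0008, -0.0012,  0.0002]), 'joint_efforts': array([ -0.0014, -53.8774,  34.6441,   0.0183,  -0.0001,  -0.    ]), 'tool_pos': array([ 0.1629, -0.4986,  0.2307]), 'eef_rot': array([-3.1402,  0.    ,  0.3158]), 'wrist_force': array([-0.3277,  0.638 ,  0.7136]), 'wrist_torque': array([-0.0113,  0.0512,  0.0369]), 'grip_force': 0.0, 'finger_gap': 0.08555179979552462}
top [ 0.383  -0.1572  1.3367] [-3.0377  0.0057 -1.5692] 54.62881434709109
scope 0.97 [ 0.5629  0.0721 -0.0047]
channel 0.82 [ 0.5601 -0.023   0.0517]
head_edge 0.77 [0.562  0.0722 0.208 ]
carrier 0.97 [ 0.5385 -0.5597 -0.0015]
carrier 0.83 [ 0.4903 -0.3531  0.0203]
carrier 0.71 [ 0.2464 -0.3705 -0.0021]
carrier_nose 0.88 [ 0.1954 -0.3728  0.0122]
carrier_nose 0.78 [ 0.4663 -0.3132  0.0342]
carrier_nose 0.77 [ 0.5578 -0.5148  0.0132]
carrier_cap 0.95 [ 0.32   -0.3717  0.0174]
carrier_cap 0.84 [ 0.5123 -0.6217  0.0195]
carrier_cap 0.69 [ 0.5217 -0.4155  0.037 ]Traceback (most recent call last):
  File "<stdin>", line 7, in <module>
ValueError: it knows: bottle, carrier, carrier_cap, carrier_nose, channel, dishes, head_edge, pen, scope, spare_flask, warmer
```

```bash
python3 - <<'E'
from h import *
for n in ['top','side']:
    f=manip.grab_frame(n); cv2.imwrite(f'pics/{n}0.png',f['color']); c=cloud(f); np.save(n+'_c.npy',c)
    print(n,f['position'],f['orientation'],f['fovy'])
    for t in (['warmer','spare_flask','dishes','bottle','pen'] if n=='top' else ['scope','channel','head_edge','carrier','carrier_nose','carrier_cap','warmer']):
        for d in manip.mark_of(f,t)[:2]: print(t,round(d['confidence'],2),w(f,d['position']))
    # rails: 6mm above the stage
    m=(c[...,2]>.053)&(c[...,2]<.06)&(abs(c[...,0]-.56)<.1)&(c[...,1]>-.11)&(c[...,1]<.06)
    p=c[m]; 
    for s in (-1,1):
        q=p[(s*(p[:,0]-.5615)>.025)&(s*(p[:,0]-.5615)<.055)]
        if len(q)>20: print('rail',s,len(q),np.polyfit(q[:,1],q[:,0],1),q[:,0].min(),q[:,0].max(),q[:,1].min(),q[:,1].max(),np.median(q[:,2]))
E
```

```text
top [ 0.383  -0.1572  1.3367] [-3.0377  0.0057 -1.5692] 54.62881434709109
spare_flask 0.9 [ 0.363  -0.5114 -0.0019]
dishes 0.56 [ 0.7629 -0.1725 -0.0014]
bottle 0.58 [ 0.6945 -0.3834  0.0014]
pen 0.55 [ 0.3303 -0.2038  0.0003]
rail -1 190 [0.029  0.5211] 0.5066101265900734 0.5346749103002899 -0.10786067495412523 0.059070988684569614 0.05508702898872275
rail 1 185 [0.0284 0.6001] 0.5872267300701443 0.6164091699152586 -0.10757827881938992 0.0595944097587526 0.05532591692301114
side [-0.1507  0.5425  0.7329] [-2.1033 -0.0142 -2.3849] 47.8118151061657
scope 0.69 [0.5643 0.0669 0.0037]
channel 0.73 [ 0.5573 -0.0226  0.0512]
carrier 0.81 [ 0.4915 -0.3582  0.0199]
carrier 0.69 [ 0.2455 -0.3711  0.0033]
carrier_nose 0.66 [ 0.1951 -0.3752  0.0169]
carrier_nose 0.65 [ 0.4662 -0.3161  0.0388]
carrier_cap 0.92 [ 0.5249 -0.4183  0.0408]
warmer 0.81 [ 0.489  -0.3656  0.0018]
rail -1 338 [0.0437 0.5202] 0.5067574133865049 0.5363161039704699 -0.10815854241841771 0.059216941341008966 0.056392268358882
rail 1 317 [0.0358 0.5985] 0.5866301218237899 0.6163893966318374 -0.10911325301749719 0.05958854348916276 0.056482561096176886
```

View pics/top0.png

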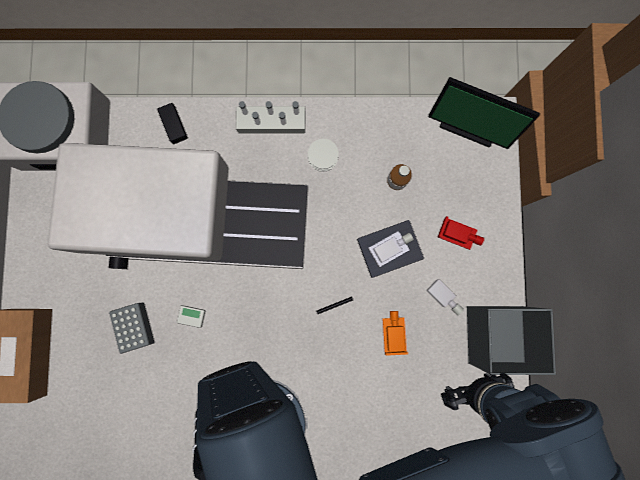

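View pics/side0.png

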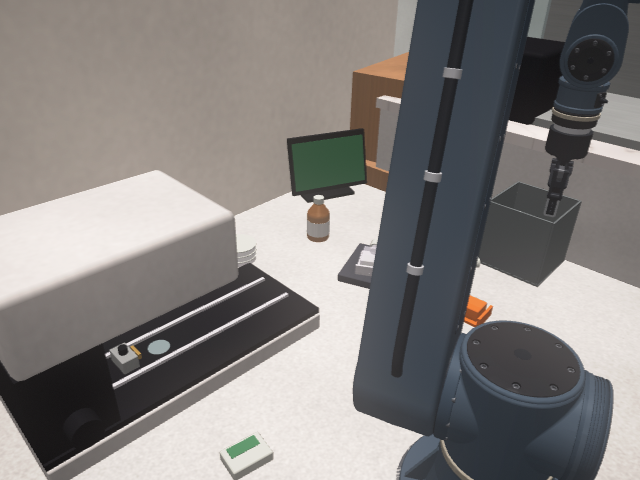

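The top view shows the carrier on the dark plate at about (390,247), with orange (395,333) and red (460,232) look-alikes. The stage rails run from (225,207) to (299,211) and from (222,235) to (297,238). In the side view the stop block is at (124,358) and its brass plate at about (134,352).

```bash
python3 - <<'E'
from h import *
T=np.load('top_c.npy'); S=np.load('side_c.npy')
it=cv2.imread('pics/top0.png'); is_=cv2.imread('pics/side0.png')
for n,c,i,lim in (('top',T,it,.06),('side',S,is_,.2)):
    m=(i.min(2)>140)&(c[...,2]>.04)&(c[...,2]<.07)&(abs(c[...,0]-.56)<.09)&(c[...,1]>-.12)&(c[...,1]<lim)
    p=c[m]
    for s in (-1,1):
        q=p[(s*(p[:,0]-.5615)>.025)&(s*(p[:,0]-.5615)<.058)]
        if len(q)>20: print(n,s,len(q),np.polyfit(q[:,1],q[:,0],1),q[:,1].min(),q[:,1].max(),np.median(q[:,2]))
b,g,r=[is_[...,k].astype(int) for k in range(3)]
m=(r-b>60)&(S[...,1]>.1)&(abs(S[...,0]-.56)<.06)
print('brass',m.sum(),np.percentile(S[m],[0,10,50,90,100],axis=0),np.argwhere(m).mean(0))
v,u=np.argwhere(m).mean(0).astype(int)
cv2.imwrite('pics/plg.png',cv2.resize(is_[310:400,80:200],None,fx=5,fy=5,interpolation=cv2.INTER_NEAREST))
# carrier: plate + flask in top
m=(T[...,2]>.022)&(T[...,2]<.08)&(abs(T[...,0]-.49)<.09)&(abs(T[...,1]+.365)<.075)&(it.min(2)>110)
p=T[m][:,:2].astype(np.float32); print(m.sum(),cv2.minAreaRect(p))
m2=(T[...,2]>.048)&(T[...,2]<.06)&m; print('flask top',m2.sum(),cv2.minAreaRect(T[m2][:,:2].astype(np.float32)))
E
```

```text
top -1 163 [0.0541 0.522 ] -0.09958094388520572 0.059070988684569614 0.05537651320665682
top 1 155 [0.0518 0.6   ] -0.101911936904452 0.05671159967286704 0.05572175452783279
side -1 476 [0.0501 0.522 ] -0.11902508665999623 0.19906026170324537 0.0571663293246259
side 1 435 [0.0433 0.6001] -0.1044083592990589 0.19897262377922265 0.057265783935803505
brass 38 [[0.5575 0.2187 0.0672]
 [0.5603 0.2194 0.0696]
 [0.572  0.2223 0.0711]
 [0.583  0.2244 0.0724]
 [0.5858 0.2251 0.0738]] [350.     135.1579]
780 ((0.500632643699646, -0.37544697523117065), (0.0616815984249115, 0.1414748579263687), 29.032114028930664)
flask top 454 ((0.4976768493652344, -0.3700140714645386), (0.04581702500581741, 0.10942378640174866), 29.5712833404541)
```

View pics/plg.png

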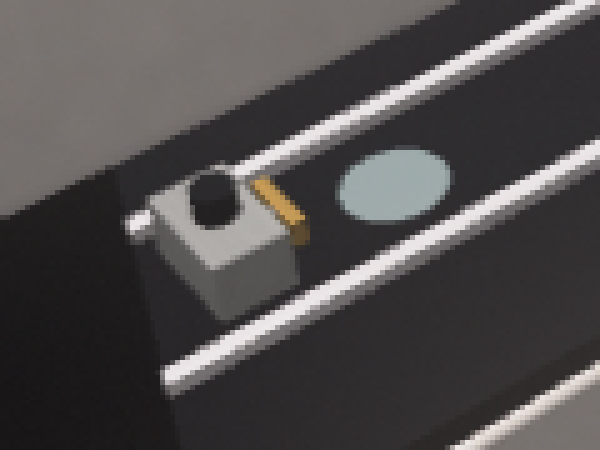

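The crop shows the stop block and its brass plunger plate. The plate's outer face measures y≈0.219, so x≈0.15 in the scope's frame, inside the stated 125–165 mm range. Flask size and rail spacing also match the given sizes.

```bash
python3 - <<'E'
from h import *
print(rel([.488,-.352,.13],[np.pi,0,np.radians(-61)]))
E
```

```text
(array([ 0.3546, -0.0388,  0.1013]), array([-0.0035,  0.003 , 79.0925]))
```

Call:
move_arm([
  [[0, 0.036, -0.004, 0.01, 0, 0, 8], [0, 0.072, -0.008, 0.02, 0, 0, 16], [0, 0.108, -0.012, 0.03, 0, 0, 24], [0, 0.144, -0.016, 0.04, 0, 0, 32], [0, 0.18, -0.02, 0.05, 0, 0, 40]],
])

```text
time: 1.55
tool_pos: [0.3292, -0.4234, 0.181]
eef_rot: [3.141, -0.0, -0.388]
wrist_force: [0.7, 0.2, 0.2]
finger_gap: 0.0857
grip_force: 0.0
```

```bash
python3 - <<'E'
from h import *
print(manip.get_obs()['joint_positions'],rel([.488,-.352,.13],[np.pi,0,np.radians(-61)]))
E
```

```text
[-0.9099  0.2786 -0.0885  1.2035 -0.      2.6199] (array([ 0.12  , -0.1262,  0.051 ]), array([ 0.0032, -0.0132, 38.7536]))
```

Call:
move_arm([
  [[0, 0.024, -0.025, 0.0, 0, 0, -8.4], [0, 0.048, -0.05, 0.0, 0, 0, -16.8], [0, 0.072, -0.075, 0.01, 0, 0, -25.2], [0, 0.096, -0.1, 0.02, 0, 0, -33.6], [0, 0.12, -0.126, 0.03, 0, 0, -42]],
])

```text
time: 2.05
tool_pos: [0.4876, -0.3513, 0.151]
eef_rot: [3.141, -0.0, 0.357]
wrist_force: [-0.5, -1.2, 0.3]
finger_gap: 0.0854
grip_force: 0.0
```

Call:
move_arm([
  [[0, 0, 0, 0, 0, 0, -8.4], [0, 0, 0, 0, 0, 0, -16.8], [0, 0, 0, 0, 0, 0, -25.2], [0, 0, 0, 0, 0, 0, -33.6], [0, 0, 0, 0, 0, 0, -42]],
])

```text
time: 2.55
tool_pos: [0.4863, -0.3519, 0.1512]
eef_rot: [-3.141, -0.0, 1.09]
wrist_force: [-0.1, -0.1, -1.1]
finger_gap: 0.0857
grip_force: 0.0
```

Call:
move_arm([
  [[0, 0, 0, 0, 0, 0, -8.4], [0, 0, 0, 0, 0, 0, -16.8], [0, 0, 0, 0, 0, 0, -25.2], [0, 0, 0, 0, 0, 0, -33.6], [0, 0, 0, 0, 0, 0, -42]],
])

```text
time: 3.05
tool_pos: [0.4863, -0.3519, 0.1512]
eef_rot: [-3.142, -0.0, 1.823]
wrist_force: [-0.7, -0.1, -0.7]
finger_gap: 0.0854
grip_force: 0.0
```

Call:
move_arm([
  [[0, 0, 0, 0, 0, 0, -8], [0, 0, 0, 0, 0, 0, -15], [0, 0, 0, 0, 0, 0, -15], [0, 0, 0, 0, 0, 0, -15]],
])

```text
time: 3.45
tool_pos: [0.4863, -0.3519, 0.1513]
eef_rot: [3.142, -0.0, 2.075]
wrist_force: [0.2, -0.0, 0.1]
finger_gap: 0.0856
grip_force: 0.0
```

```bash
python3 - <<'E'
from h import *
print(manip.get_obs()['joint_positions'],rel([.488,-.352,.03],[np.pi,0,np.radians(119)]))
f=manip.grab_frame('wrist'); cv2.imwrite('pics/w1.png',f['color']); c=cloud(f)
for t in ['carrier','carrier_nose','carrier_cap']:
    for d in manip.mark_of(f,t)[:2]: print(t,round(d['confidence'],2),w(f,d['position']))
m=(c[...,2]>.05)&(c[...,2]<.058)&(abs(c[...,0]-.49)<.08)&(abs(c[...,1]+.365)<.08)
print(m.sum(),cv2.minAreaRect(c[m][:,:2].astype(np.float32)))
E
```

```text
[-0.6265  0.4013  0.0175  1.1872  0.0001  0.4401] (array([-0.0009,  0.0015,  0.1213]), array([ 0.0003, -0.0092, -0.1109]))
carrier 0.88 [ 0.2435 -0.3727 -0.001 ]
carrier 0.74 [ 0.4909 -0.3584  0.0192]
carrier_nose 0.96 [ 0.5537 -0.5167  0.0122]
carrier_nose 0.74 [ 0.465  -0.3151  0.0377]
carrier_cap 0.96 [ 0.3147 -0.3727  0.0205]
carrier_cap 0.84 [ 0.5231 -0.4187  0.041 ]
5521 ((0.49773770570755005, -0.37115663290023804), (0.04586109146475792, 0.11041080951690674), 29.801589965820312)
```

View pics/w1.png

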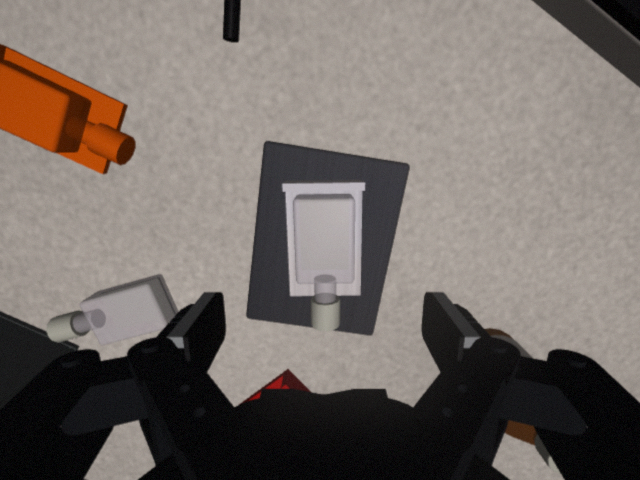

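The wrist view shows the carrier straight ahead, with its end plate at (325,187) and cap at (325,315), lined up with the fingers. The depth map agrees to within 2 mm and 1°, so I descend and grip.

Call:
move_arm([
  [[0, -0.002, 0, 0.04, 0, 0, -0.8], [0, -0.002, 0, 0.08, 0, 0, -0.8], [0, -0.002, 0, 0.105, 0, 0, -0.8], [0, -0.002, 0, 0.121, 0, 0, -0.8], [0, -0.002, 0, 0.121, 0, 0, -0.8]],
])

```text
time: 4.15
tool_pos: [0.4858, -0.3526, 0.0279]
eef_rot: [-3.14, -0.004, 2.092]
wrist_force: [-0.0, -0.1, -0.0]
finger_gap: 0.0852
grip_force: 0.0
```

Call:
move_arm([
  [[1, 0, 0, 0, 0, 0, 0], [1, 0, 0, 0, 0, 0, 0], [1, 0, 0, 0, 0, 0, 0], [1, 0, 0, 0, 0, 0, 0], [1, 0, 0, 0, 0, 0, 0]],
])

```text
time: 4.65
tool_pos: [0.4881, -0.3542, 0.0319]
eef_rot: [3.14, 0.002, 2.092]
wrist_force: [0.4, 0.5, 6.9]
finger_gap: 0.045
grip_force: 63.1
```

Call:
move_arm([
  [[1, 0, 0, -0.03, 0, 0, 0], [1, 0, 0, -0.06, 0, 0, 0], [1, 0, 0, -0.09, 0, 0, 0], [1, 0, 0, -0.1, 0, 0, 0], [1, 0, 0, -0.1, 0, 0, 0]],
])

```text
time: 5.15
tool_pos: [0.488, -0.3542, 0.1317]
eef_rot: [3.14, 0.003, 2.092]
wrist_force: [1.0, -0.3, -3.4]
finger_gap: 0.0447
grip_force: 62.7
```

```bash
python3 - <<'E'
from h import *
s=manip.get_obs();print(s['tool_pos'],s['finger_gap'],s['wrist_force'],rel([.5595,-.031,.131],[np.pi,0,np.radians(87.1)]))
E
```

```text
[ 0.488  -0.3542  0.1317] 0.04470856959250956 [ 1.0156 -0.3287 -3.4244] (array([0.2446, 0.2231, 0.0003]), array([ 0.1163,  0.13  , 32.7907]))
```

Call:
move_arm([
  [[1, 0.024, 0.022, 0, 0, 0, 6.5], [1, 0.048, 0.044, 0, 0, 0, 13], [1, 0.072, 0.066, 0, 0, 0, 19.5], [1, 0.096, 0.088, 0, 0, 0, 26], [1, 0.122, 0.1115, 0, 0.1, 0.1, 32.8]],
])

```text
time: 5.65
tool_pos: [0.5222, -0.1909, 0.1283]
eef_rot: [-3.137, -0.002, 1.515]
wrist_force: [1.5, 0.5, -3.7]
finger_gap: 0.0449
grip_force: 62.5
```

Call:
move_arm([
  [[1, 0.04, 0.007, 0, 0, 0, 0], [1, 0.08, 0.014, 0, 0, 0, 0], [1, 0.12, 0.021, 0, 0, 0, 0], [1, 0.163, 0.0276, 0, 0, 0, 0], [1, 0.163, 0.0276, 0, 0, 0, 0]],
])

```text
time: 6.15
tool_pos: [0.5588, -0.0264, 0.1284]
eef_rot: [-3.137, -0.003, 1.525]
wrist_force: [0.3, -1.6, -2.9]
finger_gap: 0.0447
grip_force: 62.6
```

```bash
python3 - <<'E'
from h import *
s=manip.get_obs();print(s['tool_pos'],s['joint_positions'],s['wrist_force'],rel([.5595,-.031,.063],[np.pi,0,np.radians(87.1)]))
f=manip.grab_frame('top'); cv2.imwrite('pics/t2.png',f['color']);c=cloud(f); i=f['color']
f2=manip.grab_frame('wrist'); cv2.imwrite('pics/w2.png',f2['color']);c2=cloud(f2)
for t in ['channel','carrier_nose','carrier_cap','head_edge']:
    for g in (f,f2):
        for d in manip.mark_of(g,t)[:1]: print(t,round(d['confidence'],2),w(g,d['position']))
for n,cc,i in (('t',c,f['color']),('w',c2,f2['color'])):
    m=(i.min(2)>130)&(cc[...,2]>.045)&(cc[...,2]<.065)&(abs(cc[...,0]-.56)<.09)&(cc[...,1]>-.12)&(cc[...,1]<.15)
    p=cc[m]
    for s in (-1,1):
        q=p[(s*(p[:,0]-.5615)>.025)&(s*(p[:,0]-.5615)<.058)]
        if len(q)>20: print(n,s,len(q),np.polyfit(q[:,1],q[:,0],1),q[:,1].min(),q[:,1].max(),np.median(q[:,2]))
E
```

```text
[ 0.5588 -0.0264  0.1284] [-0.0487  0.352  -0.1214  1.1019  0.0028  1.5681] [ 0.3319 -1.5605 -2.9408] (array([-0.0048,  0.0012,  0.0654]), array([-0.2555, -0.1608,  0.2634]))
channel 0.96 [ 0.5581 -0.0246  0.0508]
carrier_nose 0.82 [ 0.5542 -0.5137  0.0125]
carrier_nose 0.79 [0.5592 0.0176 0.1302]
carrier_cap 0.86 [ 0.5548 -0.1023  0.1336]
t -1 83 [0.0511 0.5218] -0.09960321257176259 -0.024642036499130465 0.05562976003669862
t 1 30 [0.1643 0.6105] -0.10205073947017083 -0.0739324292603207 0.05528882535275603
w -1 2930 [0.0681 0.5201] -0.05050450139695174 0.12147971063570381 0.05507936241645406
w 1 2900 [0.0499 0.5996] -0.052221650563975 0.11945695787489581 0.055122520682540324
```

View pics/w2.png

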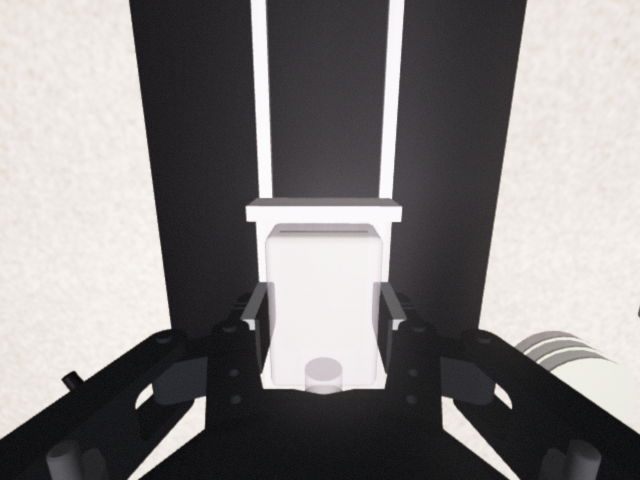

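The wrist view shows the carrier held level over the channel, with its end plate at (323,210) and the rails at (262,100) and (393,100). It is about 1 mm off centre, so I correct that while lowering.

Call:
move_arm([
  [[1, 0, 0.001, 0.015, -0.25, -0.15, 0.3], [1, 0, 0.001, 0.03, -0.25, -0.15, 0.3], [1, 0, 0.001, 0.045, -0.25, -0.15, 0.3], [1, 0, 0.001, 0.056, -0.25, -0.15, 0.3], [1, 0, 0.001, 0.06, -0.25, -0.15, 0.3]],
])

```text
time: 7.15
tool_pos: [0.5592, -0.0312, 0.0694]
eef_rot: [3.141, 0.001, 1.514]
wrist_force: [-0.2, 0.2, -2.1]
finger_gap: 0.0448
grip_force: 62.6
```

Call:
move_arm([
  [[1, 0, 0, 0.002, 0, 0, 0], [1, 0, 0, 0.004, 0, 0, 0], [1, 0, 0, 0.004, 0, 0, 0]],
])

```text
time: 7.45
tool_pos: [0.56, -0.031, 0.0667]
eef_rot: [3.139, 0.001, 1.515]
wrist_force: [-0.8, 0.0, -3.1]
finger_gap: 0.0445
grip_force: 62.6
```

```bash
python3 - <<'E'
from h import *
s=manip.get_obs();print(s['tool_pos'],s['eef_rot'],s['wrist_force'],s['wrist_torque'])
f2=manip.grab_frame('wrist');c=cloud(f2); i=f2['color']
m=(i.min(2)>130)&(c[...,2]>.045)&(c[...,2]<.065)&(abs(c[...,0]-.56)<.09)&(c[...,1]>.03)&(c[...,1]<.15)
p=c[m]
for s in (-1,1):
    q=p[(s*(p[:,0]-.5615)>.025)&(s*(p[:,0]-.5615)<.058)]
    if len(q)>20: print(s,len(q),np.polyfit(q[:,1],q[:,0],1),q[:,1].min(),q[:,1].max(),np.median(q[:,2]))
m=(c[...,2]>.068)&(c[...,2]<.082)&(abs(c[...,0]-.56)<.05)&(c[...,1]>-.1)&(c[...,1]<.06)
m2=m&(c[...,1]>.0);q=c[m2];print(len(q),q.min(0),q.max(0),q.mean(0))
for t in ['carrier_nose']:
    for d in manip.mark_of(f2,t)[:1]: print(t,round(d['confidence'],2),w(f2,d['position']))
E
```

```text
[ 0.56   -0.031   0.0667] [3.1389 0.0013 1.5148] [-0.7921  0.0024 -3.0706] [ 0.0345  0.0089 -0.0232]
-1 3355 [0.0532 0.5213] 0.030020589399222884 0.09796650330892093 0.05516863314242751
1 3170 [0.0546 0.5992] 0.030018810854324673 0.09220235848254985 0.055167269809156844
3745 [0.5314 0.002  0.068 ] [0.5934 0.0161 0.082 ] [0.5622 0.0102 0.0767]
carrier_nose 0.61 [0.5635 0.0165 0.0705]
```

Call:
move_arm([
  [[1, 0, -0.001, 0.001, 0, 0, 0], [1, 0, -0.0012, 0.0025, 0, 0, 0], [1, 0, -0.0012, 0.0035, 0, 0, 0], [1, 0, -0.0012, 0.0035, 0, 0, 0]],
])

```text
time: 7.95
tool_pos: [0.5585, -0.0309, 0.0628]
eef_rot: [3.14, 0.001, 1.515]
wrist_force: [-1.1, 0.9, -2.5]
finger_gap: 0.0448
grip_force: 62.6
```

Not touching yet, so I go down another 1–2 mm.

Call:
move_arm([
  [[1, 0, 0, 0.001, 0, 0, 0], [1, 0, 0, 0.001, 0, 0, 0], [1, 0, 0, 0.001, 0, 0, 0]],
])

```text
time: 8.25
tool_pos: [0.5587, -0.0309, 0.0619]
eef_rot: [3.139, 0.001, 1.515]
wrist_force: [0.1, -0.6, -2.2]
finger_gap: 0.0449
grip_force: 62.6
```

Call:
move_arm([
  [[1, 0, 0, 0.001, 0, 0, 0], [1, 0, 0, 0.001, 0, 0, 0], [1, 0, 0, 0.001, 0, 0, 0]],
])

```text
time: 8.55
tool_pos: [0.5587, -0.0309, 0.0619]
eef_rot: [3.139, 0.001, 1.515]
wrist_force: [-2.8, 0.4, 7.8]
finger_gap: 0.0447
grip_force: 63.7
```

Contact with the stage, so I release and rise.

Call:
move_arm([
  [[0, 0, 0, 0, 0, 0, 0], [0, 0, 0, 0, 0, 0, 0], [0, 0, 0, 0, 0, 0, 0], [0, 0, 0, 0, 0, 0, 0], [0, 0, 0, 0, 0, 0, 0]],
])

```text
time: 9.05
tool_pos: [0.5587, -0.0309, 0.0609]
eef_rot: [3.139, 0.001, 1.515]
wrist_force: [-0.5, -0.5, 0.2]
finger_gap: 0.0854
grip_force: 0.0
```

Call:
move_arm([
  [[0, 0, 0, -0.03, 0, 0, 0], [0, 0, 0, -0.06, 0, 0, 0], [0, -0.03, 0, -0.09, 0, 0, 0], [0.5, -0.07, 0, -0.11, 0, 0, 0], [1, -0.11, 0, -0.11, 0, 0, 0]],
])

```text
time: 9.55
tool_pos: [0.5538, -0.1417, 0.1744]
eef_rot: [3.134, 0.002, 1.516]
wrist_force: [1.7, -0.6, -0.6]
finger_gap: 0.0592
grip_force: 0.0
```

```bash
python3 - <<'E'
from h import *
th=np.radians(42)
X=np.array([.0525,.9986,0]); Z=np.array([0,0,1.])
z=np.sin(th)*X-np.cos(th)*Z; x=np.cos(th)*X+np.sin(th)*Z; y=np.cross(z,x)
A=np.stack([x,y,z],1)
f=manip.grab_frame('top'); g=manip.grab_frame('wrist')
for h_ in (f,g):
  for t in ['carrier','carrier_nose','carrier_cap']:
    for d in manip.mark_of(h_,t): 
        p=w(h_,d['position'])
        if p[1]>-.2: print(t,round(d['confidence'],2),p)
c=cloud(g); q=c[(c[...,2]>.078)&(c[...,2]<.09)&(abs(c[...,0]-.56)<.04)&(c[...,1]>-.14)&(c[...,1]<.03)]
print(len(q),cv2.minAreaRect(q[:,:2].astype(np.float32)))
s=manip.get_obs(); print(s['tool_pos'],s['eef_rot'],s['joint_positions'])
E=np.array([.555,-.16,.12])
print(rel(E,A))
cv2.imwrite('pics/w3.png',g['color'])
E
```

```text
carrier_nose 0.64 [0.5618 0.0155 0.0632]
carrier_cap 0.37 [ 0.5616  0.071  -0.0031]
carrier 0.7 [ 0.559  -0.0354  0.0479]
carrier_cap 0.75 [ 0.5538 -0.1049  0.0671]
9436 ((0.5575272440910339, -0.05041544511914253), (0.11044051498174667, 0.04611671343445778), 86.8176040649414)
[ 0.5521 -0.1395  0.1708] [3.1401 0.0011 1.5161] [-0.2471  0.3382 -0.0284  1.2025 -0.0007  1.3784]
(array([-0.0202,  0.0039,  0.0508]), array([ 0.1278, 42.0606, -0.0851]))
```

View pics/w3.png

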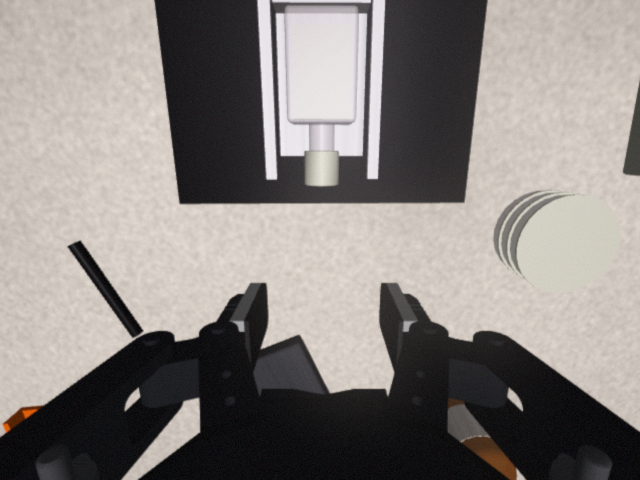

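The wrist view shows the carrier flat between the rails, with its cap at (321,168) at the open end. Now I shut the fingers and lean the tool 42°.

Call:
move_arm([
  [[1, -0.004, 0.0, 0.01, 0, 8.4, 0], [1, -0.008, 0.001, 0.02, 0, 16.8, 0], [1, -0.012, 0.002, 0.03, 0, 25.2, 0], [1, -0.016, 0.003, 0.04, 0, 33.6, 0], [1, -0.02, 0.004, 0.05, 0.1, 42, -0.1]],
])

```text
time: 10.45
tool_pos: [0.5561, -0.1606, 0.1219]
eef_rot: [3.136, -0.736, 1.521]
wrist_force: [1.3, 0.5, -0.1]
finger_gap: -0.0001
grip_force: 0.0
```

Call:
move_arm([
  [[1, 0, 0, 0, 0, 0, 0]],
])

```text
time: 10.55
tool_pos: [0.5536, -0.1618, 0.1141]
eef_rot: [-3.129, -0.741, 1.506]
wrist_force: [-0.8, -0.3, -0.9]
finger_gap: -0.0002
grip_force: 0.0
```

```bash
cat >> h.py <<'E'
th=np.radians(42)
X=np.array([.0525,.9986,0]); Z=np.array([0,0,1.])
_z=np.sin(th)*X-np.cos(th)*Z; _x=np.cos(th)*X+np.sin(th)*Z
A=np.stack([_x,np.cross(_z,_x),_z],1)
E
python3 - <<'E'
from h import *
s=manip.get_obs(); print(s['tool_pos'],s['eef_rot'],s['joint_positions'],s['wrist_force'])
print(rel([.5533,-.13,.064],A))
print('per m fwd', Rm(s['eef_rot']).T@X)
E
```

```text
[ 0.5536 -0.1618  0.1141] [-3.1291 -0.7406  1.5062] [-0.5955  0.6809  0.1637  1.4991  0.6133  0.892 ] [-0.7669 -0.3306 -0.9413]
(array([-0.0104, -0.0016,  0.0584]), array([-0.25  , -0.4386, -0.5108]))
per m fwd [ 0.738  -0.0037  0.6748]
```

Call:
move_arm([
  [[1, -0.0035, -0.0005, 0.02, 0, 0, 0], [1, -0.007, -0.001, 0.04, 0, 0, 0], [1, -0.0104, -0.0015, 0.058, 0, 0, 0], [1, -0.0104, -0.0015, 0.058, 0, 0, 0]],
])

```text
time: 10.95
tool_pos: [0.5548, -0.1272, 0.0706]
eef_rot: [-3.141, -0.731, 1.52]
wrist_force: [-0.2, 0.8, 0.7]
finger_gap: -0.0001
grip_force: 0.0
```

```bash
python3 - <<'E'
from h import *
s=manip.get_obs(); print(s['tool_pos'],s['eef_rot'],s['wrist_force'])
print(rel([.5537,-.123,.064],A))
g=manip.grab_frame('wrist'); cv2.imwrite('pics/w4.png',g['color'])
E
```

```text
[ 0.5548 -0.1272  0.0706] [-3.1408 -0.7305  1.5196] [-0.1646  0.8399  0.6877]
(array([-0.0013, -0.0013,  0.0077]), array([-0.0945,  0.1443,  0.0565]))
```

View pics/w4.png

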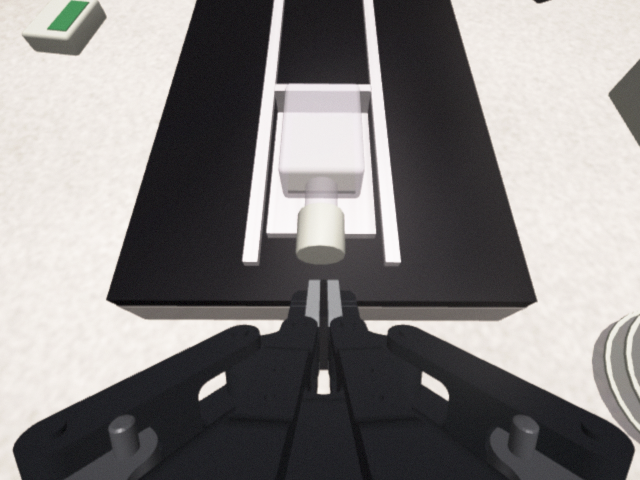

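The wrist view shows the shut finger tips at (323,290), right behind the cap at (320,250) and on the centre line.

Call:
move_arm([
  [[1, -0.001, -0.001, 0.005, 0, 0, 0], [1, -0.001, -0.001, 0.007, 0, 0, 0], [1, -0.001, -0.001, 0.007, 0, 0, 0]],
])

```text
time: 11.3
tool_pos: [0.5549, -0.1259, 0.0656]
eef_rot: [3.139, -0.731, 1.519]
wrist_force: [0.7, 0.2, 0.2]
finger_gap: -0.0002
grip_force: 0.0
```

Call:
move_arm([
  [[1, 0.003, 0, 0.0027, 0, 0, 0], [1, 0.006, 0, 0.0054, 0, 0, 0], [1, 0.009, 0, 0.008, 0, 0, 0], [1, 0.012, 0, 0.0107, 0, 0, 0], [1, 0.015, 0, 0.0134, 0, 0, 0]],
])

```text
time: 11.8
tool_pos: [0.5559, -0.1056, 0.0653]
eef_rot: [3.139, -0.731, 1.518]
wrist_force: [-0.5, -1.7, 0.1]
finger_gap: 0.0002
grip_force: 1.0
```

```bash
python3 - <<'E'
from h import *
s=manip.get_obs(); print(s['tool_pos'],s['eef_rot'],s['wrist_force'])
y=-.05
print(rel([.560+.0525*y,y,.064],A), 'fwd',Rm(s['eef_rot']).T@X)
E
```

```text
[ 0.5559 -0.1056  0.0653] [ 3.1395 -0.7313  1.5184] [-0.45   -1.6659  0.1375]
(array([ 0.0405, -0.0015,  0.038 ]), array([0.116 , 0.1022, 0.0059])) fwd [ 0.7443 -0.0013  0.6678]
```

Call:
move_arm([
  [[1, 0.006, -0.0005, 0.0054, 0, 0, 0], [1, 0.012, -0.001, 0.0108, 0, 0, 0], [1, 0.018, -0.001, 0.0162, 0, 0, 0], [1, 0.024, -0.001, 0.0216, 0, 0, 0], [1, 0.03, -0.001, 0.027, 0, 0, 0]],
])

```text
time: 12.3
tool_pos: [0.5569, -0.0645, 0.0652]
eef_rot: [3.14, -0.732, 1.518]
wrist_force: [0.1, -1.8, 0.9]
finger_gap: 0.0002
grip_force: 1.2
```

Call:
move_arm([
  [[1, 0.006, 0, 0.0054, 0, 0, 0], [1, 0.012, 0, 0.0108, 0, 0, 0], [1, 0.018, 0, 0.0162, 0, 0, 0], [1, 0.024, 0, 0.0216, 0, 0, 0], [1, 0.03, 0, 0.027, 0, 0, 0]],
])

```text
time: 12.8
tool_pos: [0.5592, -0.0244, 0.0652]
eef_rot: [3.14, -0.732, 1.518]
wrist_force: [0.0, -4.0, 1.7]
finger_gap: 0.0001
grip_force: 1.6
```

```bash
python3 - <<'E'
from h import *
s=manip.get_obs(); print(s['tool_pos'],s['eef_rot'],s['wrist_force'],s['joint_positions'])
y=.05
print(rel([.560+.0525*y,y,.064],A), 'fwd',Rm(s['eef_rot']).T@X)
g=manip.grab_frame('wrist'); c=cloud(g)
for t in ['carrier','carrier_nose','carrier_cap']:
    for d in manip.mark_of(g,t): 
        p=w(g,d['position'])
        if p[1]>-.2: print(t,round(d['confidence'],2),p)
q=c[(c[...,2]>.078)&(c[...,2]<.09)&(abs(c[...,0]-.56)<.04)&(c[...,1]>s['tool_pos'][1]+.018)&(c[...,1]<.25)]
print(len(q),cv2.minAreaRect(q[:,:2].astype(np.float32)),q.max(0))
q=c[(c[...,2]>.056)&(c[...,2]<.085)&(abs(c[...,0]-.57)<.02)&(c[...,1]>.19)&(c[...,1]<.26)]
print('stop',len(q),q.min(0) if len(q) else 0)
f=manip.grab_frame('side');S=cloud(f);b,g_,r=[f['color'][...,k].astype(int) for k in range(3)]
m=(r-b>60)&(S[...,1]>.1)&(abs(S[...,0]-.56)<.06); print('brass',np.percentile(S[m],[0,50,100],axis=0) if m.any() else 0)
cv2.imwrite('pics/w5.png',g['color'])
E
```

```text
[ 0.5592 -0.0244  0.0652] [ 3.1397 -0.7317  1.5183] [ 0.04   -3.9781  1.7144] [-0.396   0.5933 -0.1293  1.1396  0.6812  1.1241]
(array([ 0.0546, -0.0006,  0.0506]), array([ 0.1077,  0.0787, -0.0008])) fwd [ 0.744  -0.0013  0.6681]
carrier 0.6 [0.5638 0.0511 0.053 ]
carrier_nose 0.92 [0.565  0.1009 0.0648]
carrier_cap 0.55 [ 0.5551 -0.0175  0.0665]
9670 ((0.560754120349884, 0.042399048805236816), (0.09804656356573105, 0.04614526033401489), 87.23326873779297) [0.5855 0.0921 0.0848]
stop 471 [0.55   0.2146 0.0562]
brass [[0.5559 0.2184 0.0682]
 [0.5719 0.2223 0.0712]
 [0.5864 0.2254 0.0739]]
```

View pics/w5.png

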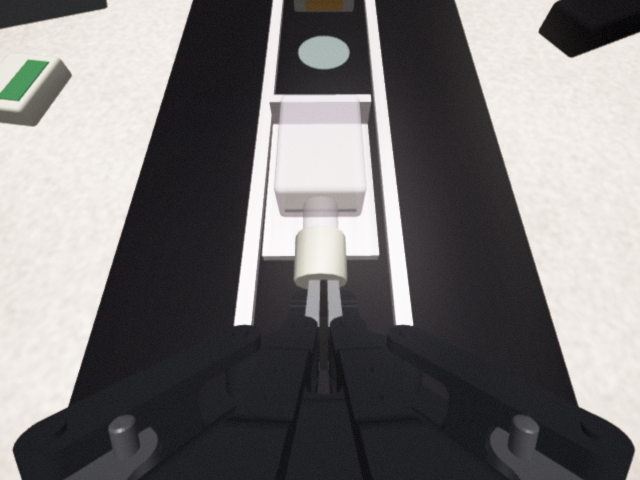

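The wrist view shows the carrier straight in the channel with its nose at (320,100), and the brass plunger ahead at (323,5). The nose leads the TCP by 0.1265 m, so contact is expected near TCP y≈0.09.

Call:
move_arm([
  [[1, 0.006, 0, 0.0054, 0, 0, 0], [1, 0.012, 0, 0.0108, 0, 0, 0], [1, 0.018, 0, 0.0162, 0, 0, 0], [1, 0.024, 0, 0.0216, 0, 0, 0], [1, 0.03, 0, 0.027, 0, 0, 0]],
])

```text
time: 13.55
tool_pos: [0.5612, 0.0161, 0.065]
eef_rot: [3.14, -0.732, 1.518]
wrist_force: [0.4, -1.7, -0.6]
finger_gap: 0.0003
grip_force: 0.6
```

Call:
move_arm([
  [[1, 0.006, 0, 0.0054, 0, 0, 0], [1, 0.012, 0, 0.0108, 0, 0, 0], [1, 0.018, 0, 0.0162, 0, 0, 0], [1, 0.024, 0, 0.0216, 0, 0, 0], [1, 0.03, 0, 0.027, 0, 0, 0]],
])

```text
time: 14.05
tool_pos: [0.5634, 0.0562, 0.065]
eef_rot: [3.14, -0.732, 1.518]
wrist_force: [-0.6, -1.0, -1.3]
finger_gap: 0.0003
grip_force: 0.6
```

Call:
move_arm([
  [[1, 0.003, 0, 0.0027, 0, 0, 0], [1, 0.006, 0, 0.0054, 0, 0, 0], [1, 0.009, 0, 0.0081, 0, 0, 0], [1, 0.012, 0, 0.0108, 0, 0, 0], [1, 0.0135, 0, 0.012, 0, 0, 0]],
])

```text
time: 14.55
tool_pos: [0.5644, 0.0739, 0.0651]
eef_rot: [3.14, -0.732, 1.518]
wrist_force: [-0.6, -1.1, 0.1]
finger_gap: -0.0003
grip_force: 0.6
```

```bash
cat > m.py <<'E'
from h import *
s=manip.get_obs(); print(s['time'],s['tool_pos'],s['eef_rot'],s['wrist_force'])
g=manip.grab_frame('wrist'); c=cloud(g)
q=c[(c[...,2]>.078)&(c[...,2]<.09)&(abs(c[...,0]-.566)<.04)&(c[...,1]>s['tool_pos'][1]+.018)&(c[...,1]<.25)]
print(len(q),cv2.minAreaRect(q[:,:2].astype(np.float32)),'nose',q.max(0)[1]+.0095)
b,_,r=[g['color'][...,k].astype(int) for k in range(3)]
m=(r-b>60)&(c[...,1]>.19)&(abs(c[...,0]-.57)<.03)&(c[...,2]>.05); print('brass w',m.sum(),np.percentile(c[m],[0,50,100],axis=0) if m.any() else 0)
f=manip.grab_frame('side');S=cloud(f);b,g_,r=[f['color'][...,k].astype(int) for k in range(3)]
m=(r-b>60)&(S[...,1]>.1)&(abs(S[...,0]-.56)<.06); print('brass',np.percentile(S[m],[0,50,100],axis=0) if m.any() else 0)
np.save('side_last.npy',S); cv2.imwrite('side_last.png',f['color'])
E
python3 m.py
```

```text
14.55 [0.5644 0.0739 0.0651] [ 3.14   -0.7317  1.5181] [-0.6169 -1.0503  0.0748]
10029 ((0.5670993328094482, 0.16662564873695374), (0.15024030208587646, 0.04614117741584778), 87.17127990722656) nose 0.25062790727001555
brass w 317 [[0.5572 0.2159 0.0625]
 [0.5723 0.2194 0.0689]
 [0.5875 0.2283 0.0706]]
brass [[0.558  0.2185 0.0671]
 [0.5716 0.2221 0.0713]
 [0.586  0.2248 0.0741]]
```

Call:
move_arm([
  [[1, 0.002, 0, 0.0018, 0, 0, 0], [1, 0.004, 0, 0.0036, 0, 0, 0], [1, 0.006, 0, 0.0054, 0, 0, 0], [1, 0.008, 0, 0.0072, 0, 0, 0], [1, 0.01, 0, 0.009, 0, 0, 0]],
])

```text
time: 15.15
tool_pos: [0.5651, 0.0873, 0.0651]
eef_rot: [3.14, -0.732, 1.518]
wrist_force: [0.4, -1.0, 1.0]
finger_gap: 0.0
grip_force: 1.0
```

Call:
move_arm([
  [[1, 0.0007, 0, 0.0007, 0, 0, 0], [1, 0.0015, 0, 0.0013, 0, 0, 0], [1, 0.0022, 0, 0.002, 0, 0, 0], [1, 0.003, 0, 0.0027, 0, 0, 0]],
])

```text
time: 15.55
tool_pos: [0.5654, 0.0911, 0.0651]
eef_rot: [3.14, -0.732, 1.518]
wrist_force: [-0.5, -3.0, 0.1]
finger_gap: -0.0001
grip_force: 1.1
```

```bash
python3 m.py
```

```text
15.55 [0.5654 0.0911 0.0651] [ 3.1399 -0.7317  1.5181] [-0.4863 -2.9696  0.0822]
9643 ((0.5674290060997009, 0.17261910438537598), (0.12760937213897705, 0.04616415128111839), 87.16849517822266) nose 0.24598651558628054
brass w 50 [[0.5581 0.2217 0.0648]
 [0.5706 0.2266 0.0656]
 [0.5866 0.2284 0.0698]]
brass [[0.5576 0.2196 0.0675]
 [0.5716 0.2221 0.071 ]
 [0.586  0.2248 0.0725]]
```

Near contact, so I go in small calls of about 0.5 mm per row, reading the force each time.

Call:
move_arm([
  [[1, 0.0004, 0, 0.0003, 0, 0, 0], [1, 0.0008, 0, 0.0007, 0, 0, 0], [1, 0.0011, 0, 0.001, 0, 0, 0]],
])

```text
time: 15.95
tool_pos: [0.5654, 0.0925, 0.0651]
eef_rot: [3.14, -0.732, 1.518]
wrist_force: [-0.2, -2.6, 1.9]
finger_gap: 0.0
grip_force: 1.4
```

Call:
move_arm([
  [[1, 0.0004, 0, 0.0003, 0, 0, 0], [1, 0.0008, 0, 0.0007, 0, 0, 0]],
])

```text
time: 16.15
tool_pos: [0.5655, 0.0936, 0.0651]
eef_rot: [3.14, -0.732, 1.518]
wrist_force: [-0.5, -3.3, 1.6]
finger_gap: 0.0001
grip_force: 1.4
```

```bash
python3 m.py
```

```text
16.15 [0.5655 0.0936 0.0651] [ 3.14   -0.7316  1.518 ] [-0.4525 -3.2878  1.6333]
9657 ((0.5669382810592651, 0.16033092141151428), (0.09802017360925674, 0.046095386147499084), 87.44068908691406) nose 0.2189548991993655
brass w 0 0
brass [[0.5541 0.2198 0.0647]
 [0.5704 0.2234 0.0717]
 [0.5946 0.2302 0.08  ]]
```

Call:
move_arm([
  [[1, 0.0004, 0, 0.0003, 0, 0, 0], [1, 0.0008, 0, 0.0007, 0, 0, 0]],
])

```text
time: 16.45
tool_pos: [0.5655, 0.0947, 0.0651]
eef_rot: [3.14, -0.732, 1.518]
wrist_force: [1.2, -3.0, 0.4]
finger_gap: 0.0
grip_force: 1.5
```

Call:
move_arm([
  [[1, 0.0004, 0, 0.0003, 0, 0, 0], [1, 0.0008, 0, 0.0007, 0, 0, 0]],
])

```text
time: 16.65
tool_pos: [0.5656, 0.0958, 0.0651]
eef_rot: [3.14, -0.732, 1.518]
wrist_force: [-0.6, -2.7, 1.1]
finger_gap: 0.0
grip_force: 1.5
```

```bash
python3 m.py
```

```text
16.65 [0.5656 0.0958 0.0651] [ 3.1401 -0.7317  1.518 ] [-0.593  -2.6929  1.0655]
9656 ((0.5669345259666443, 0.16226357221603394), (0.09741779416799545, 0.04613563418388367), 87.14920806884766) nose 0.221416456420316
brass w 0 0
brass [[0.5533 0.223  0.0697]
 [0.5686 0.2245 0.0717]
 [0.5867 0.2301 0.0789]]
```

Call:
move_arm([
  [[1, 0.0004, 0, 0.0003, 0, 0, 0], [1, 0.0008, 0, 0.0007, 0, 0, 0]],
])

```text
time: 16.95
tool_pos: [0.5656, 0.0968, 0.0651]
eef_rot: [3.14, -0.732, 1.518]
wrist_force: [-1.1, -2.9, 1.1]
finger_gap: 0.0001
grip_force: 1.4
```

Call:
move_arm([
  [[1, 0.0004, 0, 0.0003, 0, 0, 0], [1, 0.0004, 0, 0.0003, 0, 0, 0]],
])

```text
time: 17.15
tool_pos: [0.5656, 0.0974, 0.0651]
eef_rot: [3.14, -0.732, 1.518]
wrist_force: [-0.5, -2.8, -0.7]
finger_gap: 0.0001
grip_force: 1.0
```

```bash
python3 m.py
```

```text
17.15 [0.5656 0.0974 0.0651] [ 3.1401 -0.7317  1.5182] [-0.5432 -2.7968 -0.7448]
9658 ((0.5670235753059387, 0.16397836804389954), (0.09768150001764297, 0.046191275119781494), 87.33973693847656) nose 0.2230278619474314
brass w 0 0
brass [[0.5551 0.2243 0.0698]
 [0.5669 0.226  0.0728]
 [0.5834 0.2299 0.079 ]]
```

Call:
move_arm([
  [[1, 0.0004, 0, 0.0003, 0, 0, 0], [1, 0.0004, 0, 0.0003, 0, 0, 0]],
])

```text
time: 17.45
tool_pos: [0.5656, 0.0977, 0.0651]
eef_rot: [3.14, -0.731, 1.518]
wrist_force: [0.3, -3.3, -0.8]
finger_gap: -0.0002
grip_force: 1.3
```

Call:
move_arm([
  [[1, 0.0004, 0, 0.0003, 0, 0, 0], [1, 0.0004, 0, 0.0003, 0, 0, 0]],
])

```text
time: 17.65
tool_pos: [0.5657, 0.098, 0.0651]
eef_rot: [3.14, -0.731, 1.518]
wrist_force: [-0.7, -4.6, 0.1]
finger_gap: -0.0004
grip_force: 2.5
```

```bash
python3 m.py
```

```text
17.65 [0.5657 0.098  0.0651] [ 3.1401 -0.731   1.5178] [-0.6934 -4.574   0.0684]
9633 ((0.5670914649963379, 0.16453734040260315), (0.09774749726057053, 0.04621712863445282), 87.05815124511719) nose 0.22375940647221063
brass w 0 0
brass [[0.5846 0.2245 0.0715]
 [0.5846 0.2245 0.0715]
 [0.5846 0.2245 0.0715]]
```

The force is rising and the advance is lagging, so the stop is just going solid. One more tiny step to confirm.

Call:
move_arm([
  [[1, 0.0004, 0, 0.0003, 0, 0, 0], [1, 0.0004, 0, 0.0003, 0, 0, 0]],
])

```text
time: 17.95
tool_pos: [0.5658, 0.0982, 0.0651]
eef_rot: [3.14, -0.731, 1.518]
wrist_force: [-0.6, -7.7, 2.4]
finger_gap: 0.0001
grip_force: 3.7
```

Solid at 7.7 N, below the 14 N slip force. I ease off straight back.

Call:
move_arm([
  [[1, -0.0008, 0, -0.0007, 0, 0, 0], [1, -0.0016, 0, -0.0014, 0, 0, 0], [1, -0.004, 0, -0.0036, 0, 0, 0], [1, -0.01, 0, -0.009, 0, 0, 0], [1, -0.02, 0, -0.018, 0, 0, 0]],
])

```text
time: 18.45
tool_pos: [0.5641, 0.0719, 0.0654]
eef_rot: [3.14, -0.732, 1.519]
wrist_force: [-0.2, -0.4, -0.1]
finger_gap: 0.0001
grip_force: 0.0
```

Call:
move_arm([
  [[1, -0.01, 0, -0.009, 0, 0, 0], [1, -0.025, 0, -0.0225, 0, 0, 0], [1, -0.045, 0, -0.04, 0, 0, 0], [1, -0.06, 0, -0.054, 0, 0, 0], [1, -0.06, 0, -0.054, 0, 0, 0]],
])

```text
time: 18.95
tool_pos: [0.5604, -0.0113, 0.0652]
eef_rot: [3.14, -0.731, 1.516]
wrist_force: [0.1, 0.1, -0.4]
finger_gap: 0.0001
grip_force: 0.0
```

```bash
python3 m.py; python3 - <<'E'
import cv2
i=cv2.imread('side_last.png'); cv2.imwrite('pics/end.png',cv2.resize(i[300:400,80:220],None,fx=5,fy=5,interpolation=cv2.INTER_NEAREST))
E
```

```text
18.95 [ 0.5604 -0.0113  0.0652] [ 3.1396 -0.7315  1.5157] [ 0.1005  0.1153 -0.4136]
4633 ((0.5665271282196045, 0.15040306746959686), (0.09744760394096375, 0.04606972634792328), 87.45938873291016) nose 0.20953473208472712
brass w 0 0
brass [[0.5646 0.2247 0.071 ]
 [0.5712 0.2252 0.0728]
 [0.5796 0.2294 0.0783]]
```

View pics/end.png

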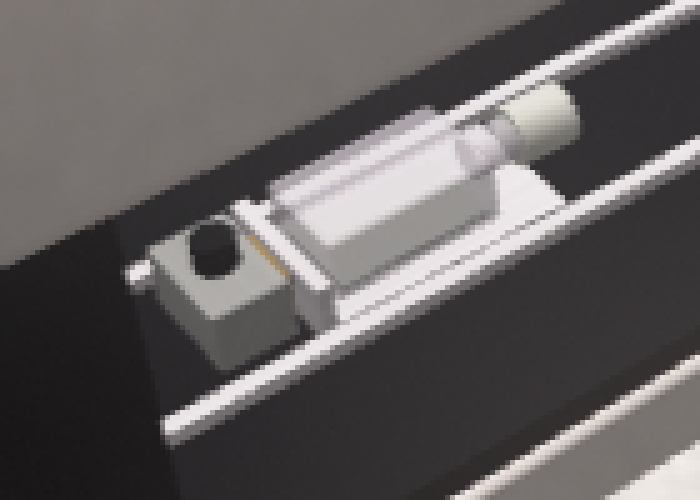

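The view shows the carrier flat in the channel with its end plate against the stop and only a thin strip of brass at (268,255). I touch the cap again to check it did not spring back.

Call:
move_arm([
  [[1, 0.02, 0, 0.018, 0, 0, 0], [1, 0.04, 0, 0.036, 0, 0, 0], [1, 0.06, 0, 0.054, 0, 0, 0], [1, 0.07, 0, 0.063, 0, 0, 0], [1, 0.07, 0, 0.063, 0, 0, 0]],
])

```text
time: 19.55
tool_pos: [0.5641, 0.088, 0.0657]
eef_rot: [3.14, -0.732, 1.522]
wrist_force: [-0.0, 0.1, 0.6]
finger_gap: 0.0003
grip_force: 0.0
```

Call:
move_arm([
  [[1, 0.003, 0, 0.0027, 0, 0, 0], [1, 0.006, 0, 0.0054, 0, 0, 0], [1, 0.0075, 0, 0.0067, 0, 0, 0], [1, 0.008, 0, 0.0072, 0, 0, 0], [1, 0.008, 0, 0.0072, 0, 0, 0]],
])

```text
time: 20.05
tool_pos: [0.5657, 0.0959, 0.0653]
eef_rot: [3.14, -0.732, 1.518]
wrist_force: [-1.0, -0.3, 0.0]
finger_gap: -0.0002
grip_force: 0.0
```

Call:
move_arm([
  [[1, 0.0005, 0, 0.0005, 0, 0, 0], [1, 0.0008, 0, 0.0007, 0, 0, 0], [1, 0.0008, 0, 0.0007, 0, 0, 0]],
])

```text
time: 20.35
tool_pos: [0.5657, 0.0971, 0.0653]
eef_rot: [3.14, -0.732, 1.518]
wrist_force: [0.3, -0.4, -0.2]
finger_gap: -0.0001
grip_force: 0.0
```

Call:
move_arm([
  [[1, 0.0004, 0, 0.0003, 0, 0, 0], [1, 0.0004, 0, 0.0003, 0, 0, 0]],
])

```text
time: 20.55
tool_pos: [0.5657, 0.0976, 0.0653]
eef_rot: [3.14, -0.732, 1.518]
wrist_force: [0.4, 0.0, 0.5]
finger_gap: 0.0
grip_force: 0.3
```

The cap is still at the solid position: there is no load until TCP y≈0.0976, so it did not spring back. I retract and hand in.

Call:
move_arm([
  [[1, -0.003, 0, -0.0027, 0, 0, 0], [1, -0.015, 0, -0.0135, 0, 0, 0], [1, -0.03, 0, -0.027, 0, 0, 0], [1, -0.045, 0, -0.04, 0, 0, 0], [1, -0.06, 0, -0.054, 0, 0, 0]],
])

```text
time: 21.05
tool_pos: [0.5612, 0.0162, 0.0654]
eef_rot: [3.14, -0.732, 1.518]
wrist_force: [0.2, -0.4, 1.0]
finger_gap: -0.0
grip_force: 0.0
```

Call:
move_arm([
  [[1, -0.01, 0, -0.009, 0, 0, 0], [1, -0.01, 0, -0.009, 0, 0, 0], [1, -0.01, 0, -0.009, 0, 0, 0]],
])

```text
time: 21.35
tool_pos: [0.5606, 0.0037, 0.0654]
eef_rot: [3.14, -0.732, 1.517]
wrist_force: [0.2, 0.4, 0.3]
finger_gap: -0.0001
grip_force: 0.0
```

```bash
python3 -c "
from h import *
print(manip.get_obs()['tool_pos'],manip.get_obs()['wrist_force']); print(manip.finish_job())"
```

```text
[0.5606 0.0037 0.0654] [0.2361 0.4479 0.2739]
the job is handed in; nothing more can be done
None
```

The job is handed in, no verdict returned: the carrier lies flat between the rails under the head, its nose pushed until the stop went solid (about 8 N, below the block's 14 N); a second touch found no spring-back, and the arm is clear.

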